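# Reset the spring-threading practice station

## Robot

A 6-joint arm with a two-finger parallel gripper is mounted at the origin on the work surface. World frame = base frame: x ahead of the robot, y to its left, z up, the work surface at z = 0. Lengths are in m, angles in rad, forces in N, time in s.
With the tool pointing down it reaches from about 0.25 to 0.775 m from the base axis. Payload 4 kg.
Tool frame: the origin (TCP) lies at the very end of the fingers, on their centre line; the grasp point (between the pads) lies 19 mm behind it; z points along the fingers, y is the direction in which the jaws open and shut (so a half turn about z gives the same grasp; the last joint's range is limited). The gripper opens to 94 mm and grips with 3 to 60 N. Pads are 16 mm wide; open, the fingers measure 119 mm over their backs; the gripper's body (75 mm by 177 mm) begins 78 mm behind the grasp point.
Start: joints at [1.226, 0.087, 1.371, -0, 1.684, -0.103], TCP at [0.132, 0.534, 0.206] pointing down, gripper open.
Joint ranges: [-3.1, 3.1], [-0.76, 2.03], [0.27, 2.55], [-1.08, 4.22], [0.17, 2.65], [-2.57, 2.57]. Speed limits (rad/s): [2.79, 2.79, 3.14, 3.14, 3.14, 3.14].

## Interface

Orientations are given as [roll, pitch, yaw] about the fixed x, y, z axes, in that order (R = Rz(yaw) Ry(pitch) Rx(roll)).
In Python, from bench import robot, snapshot, calibration gives the robot as it stands. The module is installed in compiled form; this text tells all that it offers.
- The arm moves only by the tool servo_tool, never from a script. Its argument "series" is text: rows parted by semicolons, each of 5 numbers parted by spaces: the closure, from -1 (fully open) to 1 (shut), then the shift along the tool's x, y, z in cm, then the turn about the tool's z in rad. A call has 1 to 20 rows; each row is the pose to reach, as a shift and turn from the pose commanded when the call began, along the tool's axes at that moment; what a row does not reach only later rows make up. A row lasts 1/12 s, in which the tool goes at most 41.7 mm and 7.16 degrees, less where a joint would pass 70% of its speed; a pose out of reach is approached as far as the arm can. A call with a gripper value outside its range is refused whole. The fingers move at their own pace and stop on an object; the grip force is fixed at half the most. Time passes only in rows, so rows that repeat a pose let the fingers close. It gives the time, the measured TCP pose, the force and the opening at its end, in the units of the state.
- robot.get_obs(): the state, without advancing time (a new reading comes with each control period).
- snapshot(name): name is "scene" or "top" or "wrist"; returns (picture, depth): 400x640x3 uint8, red, green, blue; 400x640 float32, m along the optical axis (not along the pixel's ray), 0 where there is no reading.
- calibration(name): a dict with "fx", "fy", "cx", "cy" (pixels), "k1" (the pictures are not rectified: a ray, as slopes to the right and down, at radius r is drawn at 1 + k1 r^2 times it, then the intrinsics apply), "rvec" (rotation vector, rad) and "tvec" (3), from world to camera coordinates, as OpenCV has them; the wrist camera has in their place "tool_from_camera" (4x4, takes a point from camera to tool coordinates, whose origin is the TCP and whose axes are the flange's). Camera axes: x right, y down, z forward; pixel columns grow to the right and rows downward; lengths in m; the calibration is good to about 2 mm. A picture is of the moment at which its call begins: read the wrist's pose just before it. calibration takes no time and is no camera call.
- robot.close_job(): hands the job in, once; it reports no verdict.
The state is a dict: "time": time; "joint_positions": joint angles; "qvel": joint speeds; "joint_torque": joint torques, N m; "tool_pos": TCP position; "ee_rot": TCP orientation; "wrist_force": force on the tool from outside, world axes, zero at the start; "wrist_torque": the same for the moment, N m; "width": finger opening in m.
Only numpy, scipy, OpenCV 4.12 (cv2) and the standard library are available. Lean on these libraries where they do the work, as an engineer would, in place of code of your own. Each camera call takes 0.05 s, during which the arm holds its last target. There are 200 camera calls.

## Task

Get this surgical-skills practice bench ready for the next trainee: thread every loose coil spring over a ribbed rod of its own on the white board until it sits fully down on the plate, turning the spring a little whenever its tang catches on a rib instead of forcing it. Once all the springs are seated, hang the yellow and the red basket by their handles on the stand, one on each hook. Leave the bottle, the red pad and the clamp where they are.

Things in the scene. Friction and masses are not known exactly. Their poses are not given: they have to be found in the camera images.
- spring_a_mid (a point): Steel coil spring standing on end (three or four are present, an absent one reads None): 64 mm tall, 42 mm outside, 34 mm inside, 4 mm wire, about 70 g, rigid. Point: its centre, half-way up; z up its axis. A 4 mm tang on the bottom coil's +x side points inwards to 8.5 mm from the axis; it can catch on a rod's rib tops, and a turn of 20 to 60 degrees clears it.
- spring_b_mid (a point): Steel coil spring standing on end (three or four are present, an absent one reads None): 64 mm tall, 42 mm outside, 34 mm inside, 4 mm wire, about 70 g, rigid. Point: its centre, half-way up; z up its axis. A 4 mm tang on the bottom coil's +x side points inwards to 8.5 mm from the axis; it can catch on a rod's rib tops, and a turn of 20 to 60 degrees clears it.
- spring_c_mid (a point): Steel coil spring standing on end (three or four are present, an absent one reads None): 64 mm tall, 42 mm outside, 34 mm inside, 4 mm wire, about 70 g, rigid. Point: its centre, half-way up; z up its axis. A 4 mm tang on the bottom coil's +x side points inwards to 8.5 mm from the axis; it can catch on a rod's rib tops, and a turn of 20 to 60 degrees clears it.
- spring_d_mid (a point): Steel coil spring standing on end (three or four are present, an absent one reads None): 64 mm tall, 42 mm outside, 34 mm inside, 4 mm wire, about 70 g, rigid. Point: its centre, half-way up; z up its axis. A 4 mm tang on the bottom coil's +x side points inwards to 8.5 mm from the axis; it can catch on a rod's rib tops, and a turn of 20 to 60 degrees clears it.
- rod_0 (a point): Upright rod on the board. Point: on its axis at its foot, level with the plate's top; z up. Core 12 mm across, 82 mm tall, last 4 mm tapered; three orange ribs, 4 mm wide, reach 12.5 mm from the axis and rise 70 mm, one towards +x of this frame, the others at +120 and -120 degrees.
- rod_1 (a point): Upright rod on the board. Point: on its axis at its foot, level with the plate's top; z up. Core 12 mm across, 82 mm tall, last 4 mm tapered; three orange ribs, 4 mm wide, reach 12.5 mm from the axis and rise 70 mm, one towards +x of this frame, the others at +120 and -120 degrees.
- rod_2 (a point): Upright rod on the board. Point: on its axis at its foot, level with the plate's top; z up. Core 12 mm across, 82 mm tall, last 4 mm tapered; three orange ribs, 4 mm wide, reach 12.5 mm from the axis and rise 70 mm, one towards +x of this frame, the others at +120 and -120 degrees.
- rod_3 (a point): Upright rod on the board. Point: on its axis at its foot, level with the plate's top; z up. Core 12 mm across, 82 mm tall, last 4 mm tapered; three orange ribs, 4 mm wide, reach 12.5 mm from the axis and rise 70 mm, one towards +x of this frame, the others at +120 and -120 degrees.
- basket_yellow_tab (a point): White grip tab on top of the yellow basket's handle: 8 mm thick (x), 34 mm wide (y), 36 mm tall; point at its centre, 120 mm above the basket's underside. The basket: open yellow plastic box 70 (x) x 90 (y) x 45 mm tall, about 160 g, standing on the bench.
- basket_yellow_bar (a point): Middle of the yellow basket's handle bar, 100 mm above the underside, right below the tab: 8 mm steel, level for 28 mm along y, its ends then sloping down and out to uprights 82 mm apart at 62 mm height. The opening under it (to the box rim) is 51 mm high in the middle and open in x, both ways.
- basket_red_tab (a point): White grip tab on top of the red basket's handle: 8 mm thick (x), 34 mm wide (y), 36 mm tall; point at its centre, 120 mm above the basket's underside. The basket: open red plastic box 70 (x) x 90 (y) x 45 mm tall, about 160 g, standing on the bench.
- basket_red_bar (a point): Middle of the red basket's handle bar, 100 mm above the underside, right below the tab: 8 mm steel, level for 28 mm along y, its ends then sloping down and out to uprights 82 mm apart at 62 mm height. The opening under it (to the box rim) is 51 mm high in the middle and open in x, both ways.
- hook_0 (a point): One of the stand's two hooks: a level 10 mm round steel arm, free end towards -x of this frame. Point: on the arm's top, 220 mm above the bench. 53 mm to -x the arm turns up into a red ball end, its top 18 mm above the arm's top; 62 mm to +x it meets the stand's cross bar. A hung basket's bar rests across the arm, its centre 4 mm above this point.
- hook_1 (a point): One of the stand's two hooks: a level 10 mm round steel arm, free end towards -x of this frame. Point: on the arm's top, 220 mm above the bench. 53 mm to -x the arm turns up into a red ball end, its top 18 mm above the arm's top; 62 mm to +x it meets the stand's cross bar. A hung basket's bar rests across the arm, its centre 4 mm above this point.
- board: Fixed white threading board with a blue face: plate 110 (x) x 300 (y) x 14 mm thick, four rods in a row along y, 74 mm apart. Origin at the centre of its underside. A seated spring's underside rests on the plate.
- stand: Fixed two-hook stand: white foot 12 mm thick, 200 mm along y, from 30 mm to -x to 90 mm to +x of a 20 mm post; origin on the bench under the post. A 12 mm cross bar on the post, not above the arms' tops, carries the hooks at y = -70 (hook_0) and +70 mm (hook_1). Nothing stands above the ball ends.
- bottle: Bystander: white plastic bottle, 60 mm across, 150 mm tall, origin at its underside. Leave alone.
- pad: Bystander: red practice pad 80 x 120 x 20 mm, origin at its underside. Leave alone.
- clamp: Bystander: steel ring-handled surgical clamp lying on the bench, 150 mm long, 12 mm tall. Leave alone.
Not all that is in view belongs to the job. Several things look just like the part that bears basket_yellow_tab: the one meant starts farthest from the robot's base. Leave any orange or purple look-alike of the part that bears basket_red_tab alone.

How it is judged:
By the outcome, as a careful person would: the job done as asked, in the order asked, and still so for the second after the job is handed in, with the robot touching nothing.
Of spring_a, spring_b, spring_c, spring_d only 3 to 4 are there at a start; the rules pass over those that are not, and their reading is None.
At some moment in a run one of basket_yellow, basket_red may be knocked a few centimetres aside while the robot is not near it.
It also fails if it takes over 210 s, if anything falls off the work surface, if the arm or the gripper's body presses on something with over 40 N, if the wrist force passes 120 N, or if a joint passes its speed limit or range.

## Working session

There is one attempt and no reset: what is moved stays moved. The work goes in short steps, Python scripts to look and compute and a tool call to move; the robot and the scene stay as the last step left them, time stands still between calls to the robot, and variables do not carry over. Pictures are saved under pics/ and viewed, about 12 in all and at most 16, crops included, and the job is handed in when it is done.

Besides the shell and the picture viewer there is one more tool, called as a command line: name --argument value ..., lists and objects as JSON in quotes. servo_tool: Moves the arm, as the interface text tells. Its arguments: {"type":"object","properties":{"series":{"type":"string"}},"required":["series"]}

```bash
mkdir -p pics; cat > h.py <<'E'
import numpy as np, cv2
from bench import robot, snapshot, calibration
from scipy.spatial.transform import Rotation as Rn
def cam(name, obs=None):
    c=calibration(name)
    if name=="wrist":
        o=obs or robot.get_obs(); T=np.eye(4); T[:3,:3]=Rn.from_euler('xyz',o['ee_rot']).as_matrix(); T[:3,3]=o['tool_pos']
        return c, T@np.array(c['tool_from_camera'])
    T=np.eye(4); R=cv2.Rodrigues(np.array(c['rvec'],float))[0]; T[:3,:3]=R.T; T[:3,3]=-R.T@np.array(c['tvec'],float).ravel()
    return c,T
def rays(c,u,v):
    xd=(np.asarray(u,float)-c['cx'])/c['fx']; yd=(np.asarray(v,float)-c['cy'])/c['fy']; x,y=xd.copy(),yd.copy()
    for _ in range(15):
        s=1+c['k1']*(x*x+y*y); x,y=xd/s,yd/s
    return np.stack([x,y,np.ones_like(x)],-1)
def onz(c,T,u,v,z):   # pixel -> world at height z
    d=rays(c,u,v)@T[:3,:3].T; o=T[:3,3]
    return o+d*((z-o[2])/d[...,2])[...,None]
def cloud(c,T,D):
    v,u=np.mgrid[:D.shape[0],:D.shape[1]]
    P=rays(c,u,v)*D[...,None]
    return P@T[:3,:3].T+T[:3,3]
def shot(name,fn):
    o=robot.get_obs(); im,D=snapshot(name); c,T=cam(name,o)
    cv2.imwrite(f'pics/{fn}.png',im[...,::-1]); np.savez(f'{fn}.npz',im=im,D=D,T=T)
    return im,D,c,T
def load(fn,name):
    z=np.load(f'{fn}.npz'); return z['im'],z['D'],calibration(name),z['T']
E
python3 - <<'E'
from h import *
for n in ("top","scene"):
    im,D,c,T=shot(n,n+"1"); print(n,c,T[:3,3].round(3))
print(robot.get_obs())
print(calibration("wrist"))
E
```

```text
top {'fx': 502.2157397203811, 'fy': 502.2157397203811, 'cx': 317.04466532474, 'cy': 201.16585587365256, 'k1': -0.0513056302407484, 'rvec': array([ 2.17976025, -2.02267931,  0.21404826]), 'tvec': array([0.08608574, 0.58442202, 1.87231848])} [0.165 0.091 1.954]
scene {'fx': 443.7973313552028, 'fy': 443.7973313552028, 'cx': 313.56065212874086, 'cy': 202.56592734437496, 'k1': -0.0516354153771815, 'rvec': array([ 1.26098474,  2.49337763, -0.75916286]), 'tvec': array([ 0.25189662, -0.35734842,  1.68654698])} [1.125 0.544 1.214]
{'time': 0.1, 'joint_positions': array([ 1.22592334e+00,  8.78866405e-02,  1.37202735e+00,  1.38059491e-05,
        1.68360825e+00, -1.03116937e-01]), 'qvel': array([ 0.00065308, -0.0007357 , -0.00573288,  0.00014165, -0.00060261,
        0.00049173]), 'joint_torque': array([ 1.77065631e-03, -3.41256523e+01, -3.03299189e+01,  7.19718891e-02,
        3.05023708e-02, -1.15031594e-04]), 'tool_pos': array([0.13152363, 0.53355905, 0.20445663]), 'ee_rot': array([-3.13967472e+00, -2.12269584e-04,  2.89983794e+00]), 'wrist_force': array([0.73785796, 0.58815662, 0.71458677]), 'wrist_torque': array([0.01781589, 0.00296667, 0.01884307]), 'width': 0.09432968012652229}
{'fx': 331.1453105450467, 'fy': 331.1453105450467, 'cx': 318.7801326509071, 'cy': 199.60298707791256, 'k1': -0.02188529461548102, 'tool_from_camera': array([[ 1.81693382e-04, -9.59063946e-01, -2.83189538e-01,
         8.16854148e-02],
       [ 9.99999933e-01,  2.64682884e-04, -2.54792044e-04,
         5.46681437e-04],
       [ 3.19317287e-04, -2.83189473e-01,  9.59063929e-01,
        -1.79227266e-01],
       [ 0.00000000e+00,  0.00000000e+00,  0.00000000e+00,
         1.00000000e+00]])}
```

View pics/top1.png

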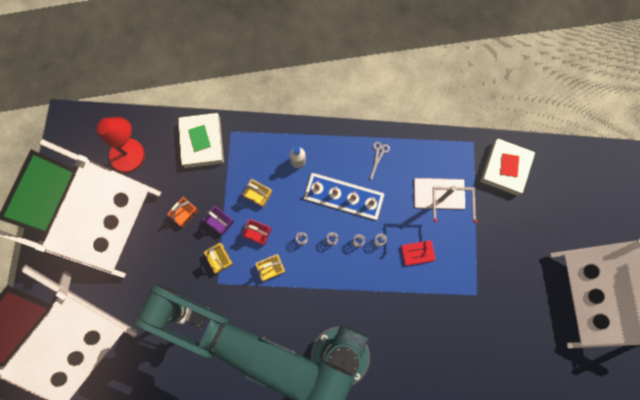

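View pics/scene1.png

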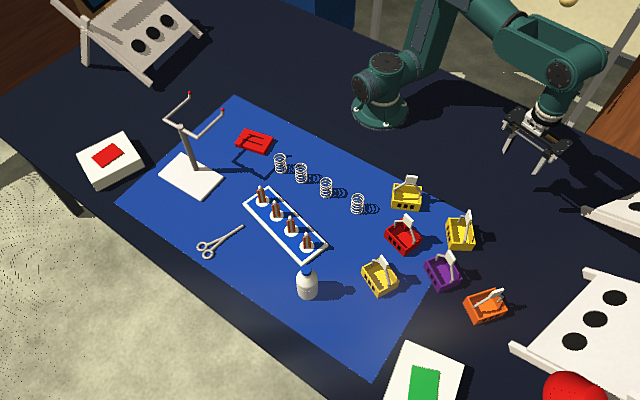

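The top view shows four springs near (301–380, 239), rods at (317,187)–(371,203), and three yellow baskets at (257,193), (217,258) and (270,267). The red basket is at (256,231), with purple and orange look-alikes beside it, and the stand is at about (440,195). Next I'll measure these with depth.

```bash
python3 - <<'E'
from h import *
im,D,c,T=load("top1","top"); P=cloud(c,T,D)
def near(u,v,r): return P[v-r:v+r+1,u-r:u+r+1].reshape(-1,3)
for n,u,v in [("s",301,238),("s",332,238),("s",358,240),("s",380,240)]:
    q=near(u,v,9); k=q[(q[:,2]>.03)&(q[:,2]<.08)]
    print(n,len(k),k.mean(0).round(3),((k.min(0)+k.max(0))/2).round(3),k[:,2].max().round(3))
for u,v in [(317,187),(335,193),(353,198),(371,203)]:
    q=near(u,v,9); k=q[q[:,2]>.075]; print("rod",len(k),k.mean(0).round(3) if len(k) else 0,q[:,2].max().round(3))
for n,u,v in [("y1",257,193),("y2",217,258),("y3",270,267),("red",256,231)]:
    q=near(u,v,17); k=q[(q[:,2]>.108)&(q[:,2]<.15)]; b=q[q[:,2]>.035]
    m=b.mean(0); print(n,m.round(3),np.hypot(*m[:2]).round(3),'tab',len(k),k.mean(0).round(3) if len(k) else 0, np.linalg.svd(k[:,:2]-k[:,:2].mean(0))[2][0].round(2) if len(k)>2 else 0)
q=P[175:235,405:490].reshape(-1,3); k=q[q[:,2]>.2]; print(len(k)); 
w,ce,an=cv2.minAreaRect(k[:,:2].astype(np.float32)),0,0; print(cv2.boxPoints(w)); 
g=q[q[:,2]>.228]; print('balls',g.round(3))
crop=cv2.resize(im[150:285,200:490,::-1],None,fx=2.75,fy=2.75,interpolation=cv2.INTER_CUBIC); cv2.imwrite('pics/topcrop.png',crop)
c2=load("scene1","scene")[0][80:310,70:490,::-1]; cv2.imwrite('pics/scrop.png',cv2.resize(c2,None,fx=1.9,fy=1.9,interpolation=cv2.INTER_CUBIC))
E
```

```text
s 51 [0.432 0.177 0.055] [0.43  0.176 0.053] 0.074
s 50 [0.439 0.062 0.056] [0.438 0.062 0.052] 0.074
s 58 [ 0.438 -0.041  0.054] [ 0.438 -0.041  0.052] 0.073
s 55 [ 0.446 -0.12   0.056] [ 0.447 -0.12   0.052] 0.075
rod 19 [0.588 0.13  0.286] 1.954
rod 17 [0.622 0.061 0.089] 0.101
rod 20 [ 0.583 -0.004  0.181] 1.954
rod 19 [ 0.569 -0.073  0.185] 1.954
y1 [0.587 0.357 0.11 ] 0.687 tab 29 [0.597 0.367 0.131] [-0.4  -0.92]
y2 [0.328 0.481 0.11 ] 0.582 tab 32 [0.332 0.49  0.13 ] [-0.81 -0.58]
y3 [0.304 0.279 0.155] 0.412 tab 30 [0.31  0.288 0.132] [-0.45  0.9 ]
red [0.435 0.344 0.126] 0.555 tab 29 [0.444 0.354 0.133] [-0.22 -0.97]
376
[[ 0.16491845  0.09101728]
 [ 0.53843105 -0.48809132]
 [ 0.69414103 -0.38766173]
 [ 0.3206284   0.19144687]]
balls [[ 0.165  0.091  1.954]
 [ 0.165  0.091  1.954]
 [ 0.165  0.091  1.954]
 [ 0.165  0.091  1.954]
 [ 0.165  0.091  1.954]
 [ 0.623 -0.321  0.236]
 [ 0.626 -0.346  0.234]
 [ 0.627 -0.354  0.231]
 [ 0.619 -0.297  0.231]
 [ 0.621 -0.316  0.228]
 [ 0.622 -0.326  0.229]
 [ 0.622 -0.329  0.231]
 [ 0.622 -0.343  0.233]
 [ 0.623 -0.347  0.231]
 [ 0.616 -
[... 418 characters left out ...]
54]
 [ 0.505 -0.287  0.242]
 [ 0.165  0.091  1.954]
 [ 0.502 -0.285  0.238]
 [ 0.502 -0.288  0.236]
 [ 0.502 -0.292  0.238]
 [ 0.165  0.091  1.954]
 [ 0.513 -0.423  0.23 ]
 [ 0.514 -0.427  0.228]
 [ 0.513 -0.429  0.232]
 [ 0.514 -0.434  0.228]
 [ 0.165  0.091  1.954]
 [ 0.498 -0.284  0.239]
 [ 0.499 -0.288  0.237]
 [ 0.5   -0.293  0.232]
 [ 0.51  -0.427  0.229]
 [ 0.508 -0.427  0.239]
 [ 0.508 -0.43   0.241]
 [ 0.51  -0.436  0.233]
 [ 0.506 -0.426  0.234]
 [ 0.503 -0.425  0.248]
 [ 0.506 -0.433  0.234]
 [ 0.505 -0.434  0.239]
 [ 0.502 -0.429  0.234]
 [ 0.502 -0.432  0.237]
 [ 0.165  0.091  1.954]
 [ 0.165  0.091  1.954]
 [ 0.165  0.091  1.954]
 [ 0.165  0.091  1.954]
 [ 0.165  0.091  1.954]]
```

View pics/topcrop.png

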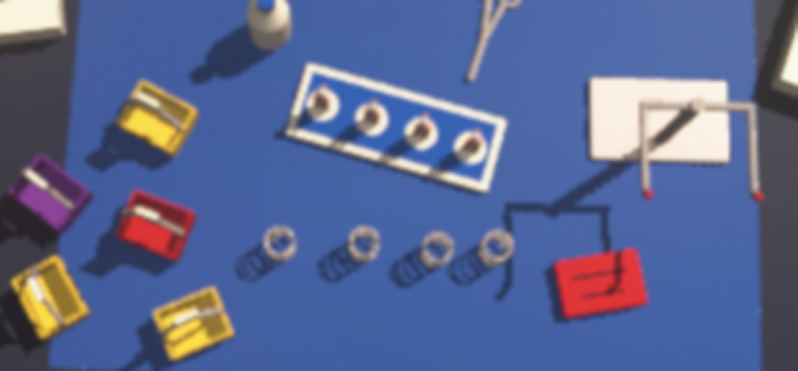

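servo_tool --series "-1 -12 -9 -8 0.3; -1 -24 -19 -14 0.7; -1 -47.4 -37.8 -20 1.33; -1 -47.4 -37.8 -20 1.33; -1 -47.4 -37.8 -20 1.33; -1 -47.4 -37.8 -20 1.33; -1 -47.4 -37.8 -20 1.33; -1 -47.4 -37.8 -20 1.33; -1 -47.4 -37.8 -20 1.33; -1 -47.4 -37.8 -20 1.33; -1 -47.4 -37.8 -20 1.33; -1 -47.4 -37.8 -20 1.33; -1 -47.4 -37.8 -20 1.33; -1 -47.4 -37.8 -20 1.33; -1 -47.4 -37.8 -20 1.33; -1 -47.4 -37.8 -20 1.33; -1 -47.4 -37.8 -20 1.33; -1 -47.4 -37.8 -20 1.33"

```text
time: 1.6
tool_pos: [0.5016, 0.0531, 0.4046]
ee_rot: [-3.14, -0.001, 1.568]
wrist_force: [-0.8, -0.5, -0.1]
width: 0.0942
```

```bash
python3 - <<'E'
from h import *
im,D,c,T=shot("wrist","w1"); o=robot.get_obs(); print(o['time'],o['tool_pos'],o['ee_rot'],o['joint_positions'].round(2))
P=cloud(c,T,D); print(P[200,320])
cv2.imwrite('pics/w1b.png',cv2.resize(im[...,::-1],(800,500),interpolation=cv2.INTER_CUBIC))
im,D,c,T=load("top1","top")
for u,v in [(317.5,186.4),(335,192),(353,197.5),(371,203)]: print(onz(c,T,u,v,.09).round(3))
E
```

```text
1.65 [0.50102334 0.05388445 0.4048206 ] [-3.13997695e+00 -6.36475527e-04  1.56993469e+00] [-0.01  0.03  1.03  0.    2.08 -0.  ]
[ 5.04136183e-01 -3.67783853e-02  2.57702923e-04]
[0.628 0.132 0.09 ]
[0.611 0.063 0.09 ]
[ 0.595 -0.006  0.09 ]
[ 0.579 -0.076  0.09 ]
```

View pics/w1b.png

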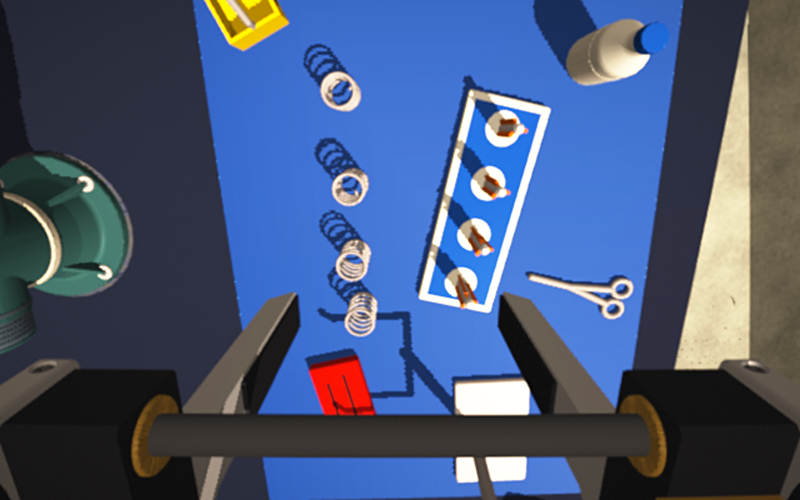

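The wrist view shows four springs in a column at (340,90), (350,187), (353,260) and (361,313), and rods with white bases at (503,128) down to (463,285). I'll enlarge it to find the tangs and ribs.

```bash
python3 - <<'E'
from h import *
im,D,c,T=load("w1","wrist")
a=im[70:250,325:445,::-1]; b=im[50:272,240:310,::-1]
print(a.shape,b.shape)
A=cv2.resize(a,None,fx=3.3,fy=3.3,interpolation=cv2.INTER_CUBIC); B=cv2.resize(b,None,fx=2.7,fy=2.7,interpolation=cv2.INTER_CUBIC)
h=600; o=np.zeros((h,A.shape[1]+B.shape[1],3),np.uint8); o[:A.shape[0],:A.shape[1]]=A; o[:B.shape[0],A.shape[1]:]=B[:600]
cv2.imwrite('pics/c1.png',o); print(A.shape)
E
```

```text
(180, 120, 3) (222, 70, 3)
(594, 396, 3)
```

View pics/c1.png

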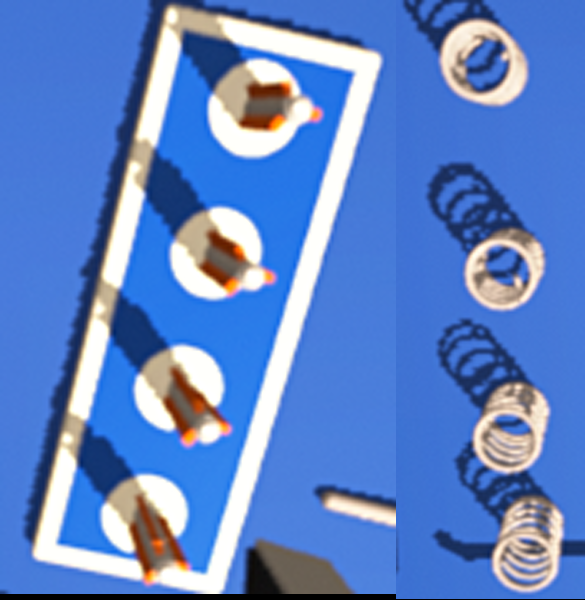

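servo_tool --series "-1 -1.4 0 12.5 0; -1 -1.4 0 12.5 0; -1 -1.4 0 12.5 0; -1 -1.4 0 12.5 0; -1 -1.4 0 12.5 0; -1 -1.4 0 12.5 0; -1 -1.4 0 12.5 0"

```text
time: 2.23
tool_pos: [0.5038, 0.0403, 0.2867]
ee_rot: [3.131, 0.0, 1.571]
wrist_force: [0.6, 0.2, 0.3]
width: 0.0938
```

```bash
python3 - <<'E'
from h import *
im,D,c,T=load("w1","wrist")
for x,y in [(254,108),(216,254),(179,389),(144,515)]: print(onz(c,T,325+x/3.3,70+y/3.3,.014).round(4))
im,D,c,T=shot("wrist","w2"); print(robot.get_obs()['tool_pos'])
def px(c,T,p):
    q=(np.array(p)-T[:3,3])@T[:3,:3]; x,y=q[:2]/q[2]; s=1+c['k1']*(x*x+y*y); return c['cx']+c['fx']*x*s, c['cy']+c['fy']*y*s
tiles=[]
for p in [(.432,.177,.04),(.439,.062,.04),(.62,.132,.06),(.603,.063,.06)]:
    u,v=map(int,px(c,T,p)); u0,v0=max(u-33,0),max(v-33,0); print(u0,v0); t=im[v0:v0+66,u0:u0+66,::-1]; tt=np.zeros((300,400,3),np.uint8); r=cv2.resize(t,None,fx=4.5,fy=4.5,interpolation=cv2.INTER_CUBIC); tt[:r.shape[0],:r.shape[1]]=r[:300]; tiles.append(tt)
cv2.imwrite('pics/c2.png',np.vstack([np.hstack(tiles[:2]),np.hstack(tiles[2:])]))
E
```

```text
[0.6401 0.135  0.014 ]
[0.6251 0.062  0.014 ]
[ 0.6094 -0.0104  0.014 ]
[ 0.5935 -0.0828  0.014 ]
[0.50392992 0.04008355 0.28666337]
222 22
232 118
381 61
363 119
```

servo_tool --series "-1 -20 0 0 0; -1 -20 0 0 0; -1 -20 0 0 0; -1 -20 0 0 0; -1 -20 0 0 0; -1 -20 0 0 0; -1 -20 0 0 0; -1 -20 0 0 0; -1 -20 0 0 0"

```text
time: 3.03
tool_pos: [0.5021, -0.1596, 0.2825]
ee_rot: [3.138, 0.001, 1.571]
wrist_force: [-0.0, -0.4, -0.1]
width: 0.094
```

```bash
cat >> h.py <<'E'
def px(c,T,p):
    q=(np.array(p)-T[:3,3])@T[:3,:3]; x,y=q[:2]/q[2]; s=1+c['k1']*(x*x+y*y); return c['cx']+c['fx']*x*s, c['cy']+c['fy']*y*s
E
python3 - <<'E'
from h import *
im,D,c,T=shot("wrist","w3"); print(robot.get_obs()['tool_pos'])
tiles=[]
for p in [(.439,-.041,.04),(.446,-.12,.04),(.587,-.006,.06),(.571,-.076,.06)]:
    u,v=map(int,px(c,T,p)); u0,v0=max(u-33,0),max(v-33,0); print(u0,v0); t=im[v0:v0+66,u0:u0+66,::-1]; tt=np.zeros((300,400,3),np.uint8); r=cv2.resize(t,None,fx=4.5,fy=4.5,interpolation=cv2.INTER_CUBIC); tt[:r.shape[0],:r.shape[1]]=r[:300]; tiles.append(tt)
cv2.imwrite('pics/c3.png',np.vstack([np.hstack(tiles[:2]),np.hstack(tiles[2:])]))
E
```

```text
[ 0.50195946 -0.15931159  0.28204569]
231 37
239 104
360 3
343 68
```

View pics/c2.png

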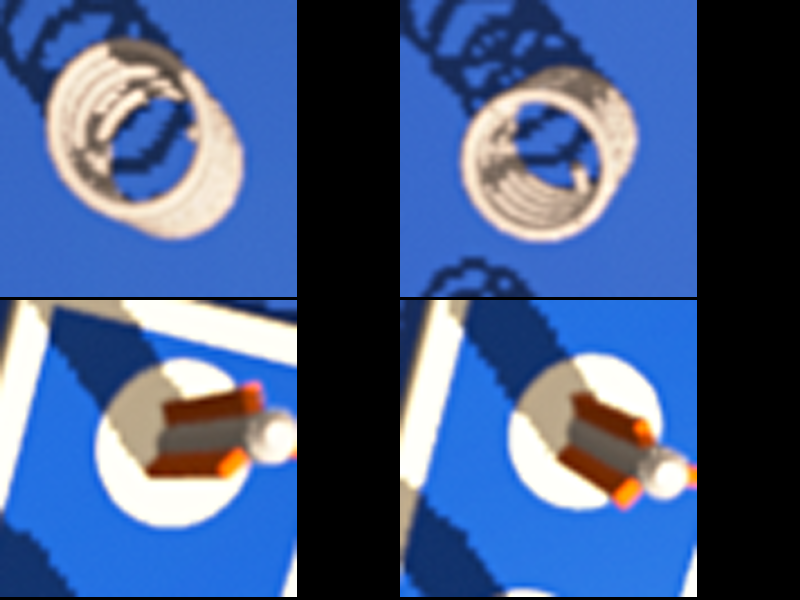

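View pics/c3.png

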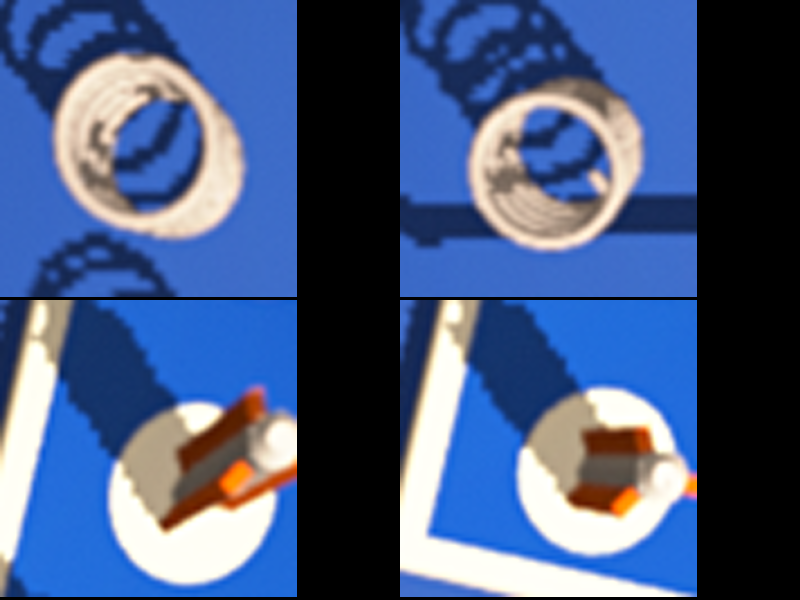

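```bash
python3 - <<'E'
from h import *
def w(fn,u0,v0,x,y,z):
    im,D,c,T=load(fn,"wrist"); return onz(c,T,u0+x/4.5,v0+y/4.5,z)
for n,a,b,t in [("a",("w2",222,22),(128,127),(192,130)),("b",("w2",232,118),(137,164),(180,178)),("c",("w3",231,37),(133,140),None),("d",("w3",239,104),(141,170),(197,180))]:
    m=w(*a,*b,.064); print(n,m.round(4), end=' ')
    if t: q=w(*a,*t,.002)-m; print(q.round(4),np.degrees(np.arctan2(q[1],q[0])).round(0),np.hypot(q[0],q[1]).round(4))
    else: print()
for n,a,d,top,r in [(0,("w2",381,61),(173,143),(270,137),[(252,92),(232,163)]),(1,("w2",363,119),(186,132),(264,174),[(242,130),(226,193)]),(2,("w3",360,3),(192,194),(278,145),[(258,103),(236,178)]),(3,("w3",343,68),(201,171),(262,178),[(245,138),(225,200)])]:
    f=w(*a,*d,.014); t=w(*a,*top,.096); print("rod",n,f.round(4),t.round(4))
    for x in r:
        q=w(*a,*x,.084)-f; print('   ',q.round(4),np.degrees(np.arctan2(q[1],q[0])).round(0))
im,D,c,T=load("w1","wrist")
print('bottle',onz(c,T,590*.8,62*.8,.0).round(3))
E
```

```text
a [0.4309 0.1792 0.064 ] [ 0.0072  0.0078 -0.062 ] 47.0 0.0106
b [0.439 0.062 0.064] [ 0.0034 -0.0139 -0.062 ] -76.0 0.0143
c [ 0.4386 -0.0401  0.064 ] 
d [ 0.4464 -0.1224  0.064 ] [ 0.0083 -0.0102 -0.062 ] -51.0 0.0132
rod 0 [0.6397 0.1352 0.014 ] [0.6381 0.1345 0.096 ]
    [-0.0028  0.0102  0.07  ] 105.0
    [-0.0061 -0.0065  0.07  ] -133.0
rod 1 [0.625  0.0625 0.014 ] [0.6233 0.0631 0.096 ]
    [-0.0045  0.0099  0.07  ] 114.0
    [-0.0073 -0.0064  0.07  ] -139.0
rod 2 [ 0.6088 -0.0094  0.014 ] [ 0.6081 -0.0114  0.096 ]
    [-0.0026  0.009   0.07  ] 106.0
    [-0.0065 -0.007   0.07  ] -133.0
rod 3 [ 0.5942 -0.0817  0.014 ] [ 0.592  -0.0823  0.096 ]
    [-0.004   0.0086  0.07  ] 115.0
    [-0.008 -0.006  0.07 ] -143.0
bottle [0.753 0.219 0.   ]
```

c2/c3 show the ribs on every rod at about -12°, 108° and -132°, the same yaw as the board. The tangs are at roughly 47° on spring a, -76° on b and -51° on d, and c's is hidden. I'll start with spring d onto rod 3.

servo_tool --series "-1 3.7 -5.6 0 -0.14; -1 3.7 -5.6 5 -0.14; -1 3.7 -5.6 9 -0.14; -1 3.7 -5.6 13 -0.14; -1 3.7 -5.6 17 -0.14; -1 3.7 -5.6 21 -0.14; -1 3.7 -5.6 24 -0.14; -1 3.7 -5.6 26 -0.14; -1 3.7 -5.6 26 -0.14; -1 3.7 -5.6 26 -0.14; 1 3.7 -5.6 26 -0.14; 1 3.7 -5.6 26 -0.14; 1 3.7 -5.6 26 -0.14; 1 3.7 -5.6 26 -0.14; 1 3.7 -5.6 26 -0.14; 1 3.7 -5.6 26 -0.14; 1 3.7 -5.6 26 -0.14; 1 3.7 -5.6 26 -0.14; 1 3.7 -5.6 26 -0.14"

```text
time: 4.67
tool_pos: [0.4453, -0.1235, 0.0204]
ee_rot: [3.141, -0.0, 1.71]
wrist_force: [-0.7, -0.4, -0.1]
width: 0.039
```

servo_tool --series "1 0 0 -4 0; 1 0 0 -8 0; 1 0 0 -12.7 0; 1 2.1 15.2 -12.7 0.35; 1 2.1 15.2 -12.7 0.35; 1 2.1 15.2 -12.7 0.35; 1 2.1 15.2 -12.7 0.35; 1 2.1 15.2 -12.7 0.35; 1 2.1 15.2 -12.7 0.35; 1 2.1 15.2 -12.7 0.35; 1 2.1 15.2 -12.7 0.35; 1 2.1 15.2 -12.7 0.35"

```text
time: 5.67
tool_pos: [0.5918, -0.0821, 0.1478]
ee_rot: [-3.142, 0.0, 1.359]
wrist_force: [-0.4, 0.5, -1.0]
width: 0.0389
```

```bash
python3 - <<'E'
from h import *
im,D,c,T=shot("wrist","w4"); o=robot.get_obs(); p=o['tool_pos']; print(p,o['ee_rot'])
for z in (-.022,.042): 
    q=p.copy(); q[2]+=z; print(px(c,T,q))
r=im[110:310,200:440,::-1]; cv2.imwrite('pics/c4.png',cv2.resize(r,None,fx=3,fy=3,interpolation=cv2.INTER_CUBIC))
E
```

```text
[ 0.59194884 -0.08205224  0.14792809] [3.14124483e+00 2.95903906e-05 1.35890491e+00]
(np.float64(317.2731555048747), np.float64(234.54182478411855))
(np.float64(316.7178678923289), np.float64(286.99106817605053))
```

View pics/c4.png

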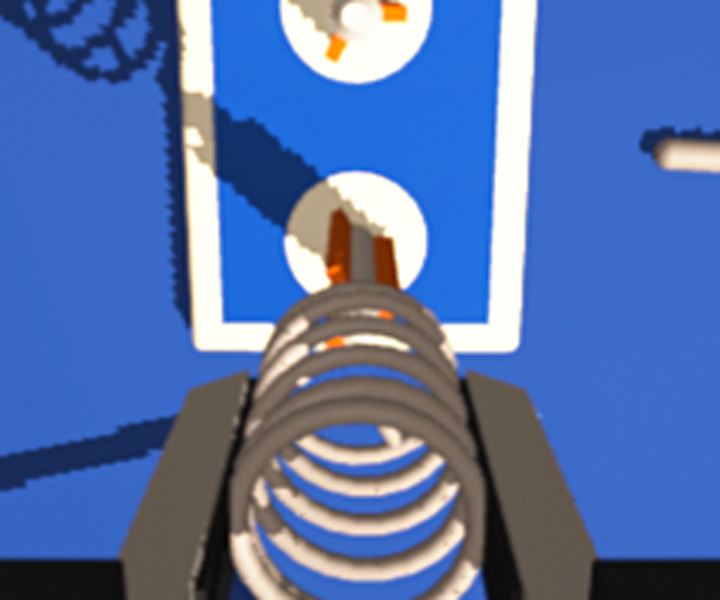

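The spring is held square, with its top ring at crop (356,508). The tang, at about (395,437), sits in the gap at -60° in the board frame. I'll lower it with a force check on the way.

servo_tool --series "1 -0.1 0 1.5 0; 1 -0.1 0 3 0; 1 -0.1 0 3.5 0; 1 -0.1 0 4 0; 1 -0.1 0 4.5 0; 1 -0.1 0 5 0; 1 -0.1 0 5.5 0; 1 -0.1 0 5.5 0; 1 -0.1 0 5.5 0"

```text
time: 6.47
tool_pos: [0.5925, -0.0825, 0.0923]
ee_rot: [-3.141, -0.0, 1.36]
wrist_force: [-0.6, 0.2, -0.4]
width: 0.0391
```

servo_tool --series "1 0 0 1.2 0; 1 0 0 2.4 0; 1 0 0 3.6 0; 1 0 0 4.5 0; 1 0 0 5.1 0; 1 0 0 5.5 0; 1 0 0 5.5 0; 1 0 0 5.5 0"

```text
time: 7.13
tool_pos: [0.5927, -0.0825, 0.0374]
ee_rot: [-3.142, -0.0, 1.36]
wrist_force: [0.3, -0.5, -0.2]
width: 0.0389
```

servo_tool --series "1 0 0 0.25 0; 1 0 0 0.25 0; -1 0 0 0.25 0; -1 0 0 0.25 0; -1 0 0 0.25 0; -1 0 0 0.25 0; -1 0 0 -4 0; -1 0 0 -8 0; -1 0 0 -12 0; -1 0 0 -16 0; -1 -6.1 -16 -16 0; -1 -6.1 -16 -16 0; -1 -6.1 -16 -16 0; -1 -6.1 -16 -16 0; -1 -6.1 -16 -16 0; -1 -6.1 -16 -16 0; -1 -6.1 -16 -16 0; -1 -6.1 -16 -16 0"

```text
time: 8.63
tool_pos: [0.4247, -0.1088, 0.1979]
ee_rot: [3.14, -0.0, 1.36]
wrist_force: [0.7, -0.1, -1.8]
width: 0.094
```

```bash
python3 - <<'E'
from h import *
im,D,c,T=shot("wrist","w5"); o=robot.get_obs(); p=o['tool_pos']; print(p,o['ee_rot'])
P=cloud(c,T,D); tiles=[]
for q in [(.4386,-.0401,.03),(.439,.062,.03),(.593,-.082,.05)]:
    u,v=map(int,px(c,T,q)); u0,v0=max(u-45,0),max(v-45,0); print(u0,v0); r=im[v0:v0+90,u0:u0+90,::-1]; r=cv2.resize(r,None,fx=300/90*1.0,fy=300/90,interpolation=cv2.INTER_CUBIC); tt=np.zeros((300,300,3),np.uint8); tt[:r.shape[0],:r.shape[1]]=r; tiles.append(tt)
cv2.imwrite('pics/c5.png',np.hstack(tiles)[:,:800])
m=(np.hypot(P[...,0]-.593,P[...,1]+.082)<.025)&(D>0)&(P[...,2]>.03); print(np.sort(P[m][:,2])[::40].round(3))
E
```

```text
[ 0.42478362 -0.10866713  0.1976725 ] [ 3.14093082e+00 -2.59243335e-04  1.36057457e+00]
271 70
249 0
435 80
[0.03  0.037 0.039 0.041 0.042 0.043 0.044 0.045 0.049 0.051 0.053 0.055
 0.056 0.057 0.058 0.059 0.06  0.062 0.063 0.064 0.065 0.066 0.067 0.069
 0.07  0.071 0.072 0.074 0.075 0.076 0.076 0.077 0.077 0.077 0.077 0.077
 0.077 0.078 0.078 0.078 0.078 0.078 0.078 0.079 0.079 0.079 0.082 0.084
 0.084 0.085 0.09  0.092 0.094 0.095 0.096]
```

View pics/c5.png

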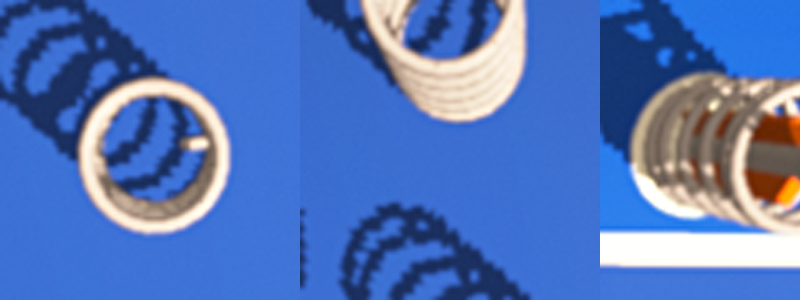

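Spring d is seated: its coil top reads 0.078 m, as expected. Spring c's tang is at tile (195,143), about +14° in the board frame, so it needs a turn of about +47°.

servo_tool --series "-1 7 0 0 0.41; -1 7 0 2 0.41; -1 7 0 6 0.41; -1 7 0 10 0.41; -1 7 0 14 0.41; -1 7 0 16 0.41; -1 7 0 17.6 0.41; -1 7 0 17.6 0.41; -1 7 0 17.6 0.41; 1 7 0 17.6 0.41; 1 7 0 17.6 0.41; 1 7 0 17.6 0.41; 1 7 0 17.6 0.41; 1 7 0 17.6 0.41; 1 7 0 17.6 0.41; 1 7 0 17.6 0.41; 1 7 0 17.6 0.41; 1 7 0 17.6 0.41"

```text
time: 10.18
tool_pos: [0.438, -0.0402, 0.0215]
ee_rot: [-3.141, -0.0, 0.95]
wrist_force: [-1.0, -0.1, 1.6]
width: 0.0396
```

servo_tool --series "1 0 0 -4 0; 1 0 0 -8 0; 1 0 0 -12.7 -0.1; 1 12.3 12.1 -12.7 -0.82; 1 12.3 12.1 -12.7 -0.82; 1 12.3 12.1 -12.7 -0.82; 1 12.3 12.1 -12.7 -0.82; 1 12.3 12.1 -12.7 -0.82; 1 12.3 12.1 -12.7 -0.82; 1 12.3 12.1 -12.7 -0.82; 1 12.3 12.1 -12.7 -0.82; 1 12.3 12.1 -12.7 -0.82; 1 12.3 12.1 -12.7 -0.82; 1 12.3 12.1 -10.5 -0.82; 1 12.3 12.1 -9.5 -0.82; 1 12.3 12.1 -8.8 -0.82; 1 12.3 12.1 -8.1 -0.82; 1 12.3 12.1 -8.1 -0.82; 1 12.3 12.1 -8.1 -0.82"

```text
time: 11.77
tool_pos: [0.6078, -0.0106, 0.1023]
ee_rot: [-3.141, -0.0, 1.77]
wrist_force: [-0.0, -0.2, -0.5]
width: 0.0396
```

servo_tool --series "1 0 0 0.6 0; 1 0 0 1.2 0; 1 0 0 2.2 0; 1 0 0 3.2 0; 1 0 0 4.2 0; 1 0 0 5.2 0; 1 0 0 6 0; 1 0 0 6.5 0; 1 0 0 6.5 0; 1 0 0 6.5 0"

```text
time: 12.6
tool_pos: [0.6081, -0.0106, 0.0372]
ee_rot: [-3.142, -0.0, 1.77]
wrist_force: [0.3, 0.0, 0.1]
width: 0.0397
```

servo_tool --series "1 0 0 0.15 0; 1 0 0 0.15 0; -1 0 0 0.15 0; -1 0 0 0.15 0; -1 0 0 0.15 0; -1 0 0 0.15 0; -1 0 0 -4 0; -1 0 0 -8 0; -1 0 0 -12 0; -1 0 0 -13 0; -1 10.5 -15.1 -13 0.41; -1 10.5 -15.1 -13 0.41; -1 10.5 -15.1 -13 0.41; -1 10.5 -15.1 -13 0.41; -1 10.5 -15.1 -13 0.41; -1 10.5 -15.1 -13 0.41; -1 10.5 -15.1 -10 0.41; -1 10.5 -15.1 -6 0.41; -1 10.5 -15.1 -6 0.41; -1 10.5 -15.1 -6 0.41"

```text
time: 14.27
tool_pos: [0.4375, 0.0621, 0.0951]
ee_rot: [-3.135, 0.002, 1.359]
wrist_force: [0.5, 0.4, 0.1]
width: 0.0939
```

servo_tool --series "-1 0 0.1 4 0; -1 0 0.1 6 0; -1 0 0.1 7.35 0; -1 0 0.1 7.35 0; -1 0 0.1 7.35 0; 1 0 0.1 7.35 0; 1 0 0.1 7.35 0; 1 0 0.1 7.35 0; 1 0 0.1 7.35 0; 1 0 0.1 7.35 0; 1 0 0.1 7.35 0; 1 0 0.1 7.35 0; 1 0 0.1 7.35 0; 1 0 0.1 7.35 0"

```text
time: 15.43
tool_pos: [0.4401, 0.0623, 0.0239]
ee_rot: [-3.141, -0.0, 1.36]
wrist_force: [-0.0, 0.4, 0.1]
width: 0.0385
```

servo_tool --series "1 0 0 -4 0; 1 0 0 -8 0; 1 0 0 -12.5 0; 1 3.85 18 -12.5 0; 1 3.85 18 -12.5 0; 1 3.85 18 -12.5 0; 1 3.85 18 -12.5 0; 1 3.85 18 -12.5 0; 1 3.85 18 -12.5 0; 1 3.85 18 -12.5 0; 1 3.85 18 -12.5 0; 1 3.85 18 -12.5 0; 1 3.85 18 -10.5 0; 1 3.85 18 -9.5 0; 1 3.85 18 -8.8 0; 1 3.85 18 -8.1 0; 1 3.85 18 -8.1 0; 1 3.85 18 -8.1 0"

```text
time: 16.93
tool_pos: [0.6239, 0.0622, 0.1047]
ee_rot: [-3.141, 0.0, 1.36]
wrist_force: [-0.0, 0.1, -0.9]
width: 0.0386
```

servo_tool --series "1 0 0 0.6 0; 1 0 0 1.2 0; 1 0 0 2.2 0; 1 0 0 3.2 0; 1 0 0 4.2 0; 1 0 0 5.2 0; 1 0 0 6 0; 1 0 0 6.55 0; 1 0 0 6.55 0; 1 0 0 6.55 0"

```text
time: 17.77
tool_pos: [0.6244, 0.0622, 0.0392]
ee_rot: [-3.142, -0.0, 1.36]
wrist_force: [0.9, -0.7, 0.1]
width: 0.038
```

servo_tool --series "1 0 0 0.1 0; -1 0 0 0.1 0; -1 0 0 0.1 0; -1 0 0 0.1 0; -1 0 0 0.1 0; -1 0 0 -4 0; -1 0 0 -8 0; -1 0 0 -12 0; -1 0 0 -16 0; -1 0.4 -21.4 -16 0; -1 0.4 -21.4 -16 0; -1 0.4 -21.4 -16 0; -1 0.4 -21.4 -16 0; -1 0.4 -21.4 -16 0; -1 0.4 -21.4 -16 0; -1 0.4 -21.4 -16 0; -1 0.4 -21.4 -16 0; -1 0.4 -21.4 -16 0"

```text
time: 19.27
tool_pos: [0.4173, 0.1107, 0.1999]
ee_rot: [3.14, -0.0, 1.359]
wrist_force: [-0.4, 0.2, -0.3]
width: 0.094
```

```bash
python3 - <<'E'
from h import *
im,D,c,T=shot("wrist","w6"); o=robot.get_obs(); p=o['tool_pos']; print(p,o['ee_rot'])
P=cloud(c,T,D); tiles=[]
for q in [(.431,.179,.03),(.616,.03,.06)]:
    u,v=map(int,px(c,T,q)); u0,v0=max(u-60,0),max(v-45,0); print(u0,v0); r=im[v0:v0+90,u0:u0+120,::-1]; r=cv2.resize(r,None,fx=300/90*1.0,fy=300/90,interpolation=cv2.INTER_CUBIC); tt=np.zeros((300,400,3),np.uint8); tt[:r.shape[0],:r.shape[1]]=r; tiles.append(tt)
cv2.imwrite('pics/c6.png',np.hstack(tiles)[:,:800])
for x,y in [(.6242,.062),(.6083,-.0105),(.593,-.082)]:
    m=(np.abs(np.hypot(P[...,0]-x,P[...,1]-y)-.019)<.003)&(D>0)&(P[...,2]>.03); print(np.percentile(P[m][:,2],[50,80,95,99]).round(3))
E
```

```text
[0.41731175 0.11062254 0.19959887] [ 3.14110358e+00 -4.03597166e-05  1.35896965e+00]
256 70
461 178
[0.069 0.078 0.079 0.079]
[0.066 0.078 0.079 0.079]
[0.043 0.057 0.059 0.067]
```

View pics/c6.png

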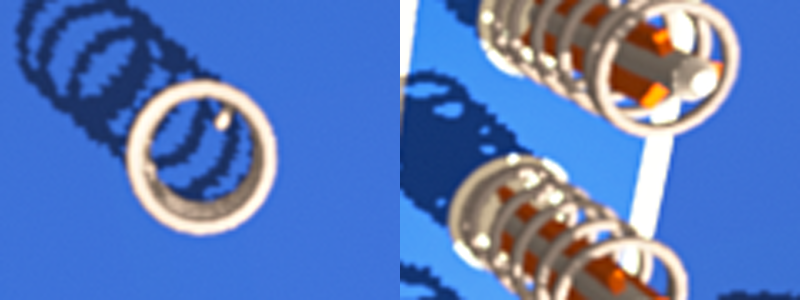

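servo_tool --series "-1 7 -0.1 0 0; -1 7 -0.1 2 0; -1 7 -0.1 6 0; -1 7 -0.1 10 0; -1 7 -0.1 14 0; -1 7 -0.1 16 0; -1 7 -0.1 17.7 0; -1 7 -0.1 17.7 0; -1 7 -0.1 17.7 0; 1 7 -0.1 17.7 0; 1 7 -0.1 17.7 0; 1 7 -0.1 17.7 0; 1 7 -0.1 17.7 0; 1 7 -0.1 17.7 0; 1 7 -0.1 17.7 0; 1 7 -0.1 17.7 0; 1 7 -0.1 17.7 0; 1 7 -0.1 17.7 0"

```text
time: 20.82
tool_pos: [0.4296, 0.1796, 0.0226]
ee_rot: [3.141, -0.0, 1.36]
wrist_force: [-0.1, 0.1, 0.7]
width: 0.04
```

servo_tool --series "1 0 0 -4 0; 1 0 0 -8 0; 1 0 0 -12.6 0; 1 0 21.45 -12.6 0; 1 0 21.45 -12.6 0; 1 0 21.45 -12.6 0; 1 0 21.45 -12.6 0; 1 0 21.45 -12.6 0; 1 0 21.45 -12.6 0; 1 0 21.45 -12.6 0; 1 0 21.45 -12.6 0; 1 0 21.45 -12.6 0; 1 0 21.45 -12.6 0; 1 0 21.45 -10.5 0; 1 0 21.45 -9.5 0; 1 0 21.45 -8.8 0; 1 0 21.45 -8.1 0; 1 0 21.45 -8.1 0; 1 0 21.45 -8.1 0"

```text
time: 22.4
tool_pos: [0.6389, 0.1348, 0.1033]
ee_rot: [-3.141, 0.0, 1.36]
wrist_force: [0.3, -0.4, -1.6]
width: 0.0396
```

servo_tool --series "1 0 0 0.6 0; 1 0 0 1.2 0; 1 0 0 2.2 0; 1 0 0 3.2 0; 1 0 0 4.2 0; 1 0 0 5.2 0; 1 0 0 6 0; 1 0 0 6.6 0; 1 0 0 6.6 0; 1 0 0 6.6 0"

```text
time: 23.23
tool_pos: [0.6394, 0.1347, 0.0371]
ee_rot: [-3.142, -0.0, 1.36]
wrist_force: [0.0, -0.5, -0.4]
width: 0.04
```

servo_tool --series "1 0 0 0.1 0; -1 0 0 0.1 0; -1 0 0 0.1 0; -1 0 0 0.1 0; -1 0 0 0.1 0; -1 0 0 -4 0; -1 0 0 -8 0; -1 0 0 -12 0; -1 0 0 -16 0; -1 4 -8 -24 0; -1 8.3 -16 -30 0; -1 8.3 -16 -30 0; -1 8.3 -16 -30 0; -1 8.3 -16 -30 0; -1 8.3 -16 -30 0; -1 8.3 -16 -30 0; -1 8.3 -16 -30 0; -1 8.3 -16 -30 0"

```text
time: 24.73
tool_pos: [0.5009, 0.2484, 0.3352]
ee_rot: [-3.14, 0.002, 1.359]
wrist_force: [0.3, -0.2, -0.6]
width: 0.0945
```

```bash
python3 - <<'E'
from h import *
im,D,c,T=shot("wrist","w7"); o=robot.get_obs(); p=o['tool_pos']; print(p,o['ee_rot'])
P=cloud(c,T,D)
for x,y in [(.6394,.1347),(.6242,.062)]:
    m=(np.abs(np.hypot(P[...,0]-x,P[...,1]-y)-.019)<.003)&(D>0)&(P[...,2]>.03); print(np.percentile(P[m][:,2],[50,80,95,99]).round(3))
for n,x,y in [("y",.597,.367),("red",.444,.354)]:
    m=(np.hypot(P[...,0]-x,P[...,1]-y)<.06)&(D>0)&(P[...,2]>.128)&(P[...,2]<.15); k=P[m]
    r=cv2.minAreaRect((k[:,:2]*1000).astype(np.float32)); print(n,len(k),k.mean(0).round(4),r,k[:,2].max())
    _,_,V=np.linalg.svd(k[:,:2]-k[:,:2].mean(0)); print(np.degrees(np.arctan2(V[0,1],V[0,0])))
cv2.imwrite('pics/w7b.png',cv2.resize(im[...,::-1],(800,500),interpolation=cv2.INTER_CUBIC))
E
```

```text
[0.5009583  0.24815108 0.3346241 ] [-3.13827546e+00  2.86032816e-03  1.35801400e+00]
[0.066 0.077 0.079 0.079]Traceback (most recent call last):
  File "<stdin>", line 5, in <module>
    return _quantile_unchecked(
        a, q, axis, out, overwrite_input, method, keepdims, weights)
    return _ureduce(a,
                    func=_quantile_ureduce_func,
    ...<5 lines>...
                    overwrite_input=overwrite_input,
                    method=method)
    r = func(a, **kwargs)
    result = _quantile(arr,
                       quantiles=q,
    ...<2 lines>...
                       out=out,
                       weights=wgt)
    slices_having_nans = np.isnan(arr[-1, ...])
                                  ~~~^^^^^^^^^
IndexError: index -1 is out of bounds for axis 0 with size 0
```

Spring a is seated too, with its top at 0.079 m. I'll rerun the basket measurement on the saved frame and also measure the stand in the top view.

```bash
python3 - <<'E'
from h import *
im,D,c,T=load("w7","wrist"); P=cloud(c,T,D)
for n,x,y in [("y",.597,.367),("red",.444,.354)]:
    m=(np.hypot(P[...,0]-x,P[...,1]-y)<.07)&(D>0)&(P[...,2]>.128)&(P[...,2]<.15); k=P[m]
    if len(k)<4: print(n,len(k)); continue
    r=cv2.minAreaRect((k[:,:2]*1000).astype(np.float32)); print(n,len(k),k.mean(0).round(4),r,k[:,2].max())
    _,_,V=np.linalg.svd(k[:,:2]-k[:,:2].mean(0)); print(np.degrees(np.arctan2(V[0,1],V[0,0])))
cv2.imwrite('pics/w7b.png',cv2.resize(im[...,::-1],(800,500),interpolation=cv2.INTER_CUBIC))
E
```

```text
y 306 [0.5984 0.3687 0.1369] ((599.06982421875, 368.8470458984375), (34.24822235107422, 8.3757905960083), 65.14043426513672) 0.14013752413899971
-114.40388460185642
red 260 [0.4459 0.3564 0.1367] ((445.5872497558594, 356.04644775390625), (32.58576583862305, 7.807268142700195), 74.04998779296875) 0.13972285152261094
-107.83771862949422
```

View pics/w7b.png

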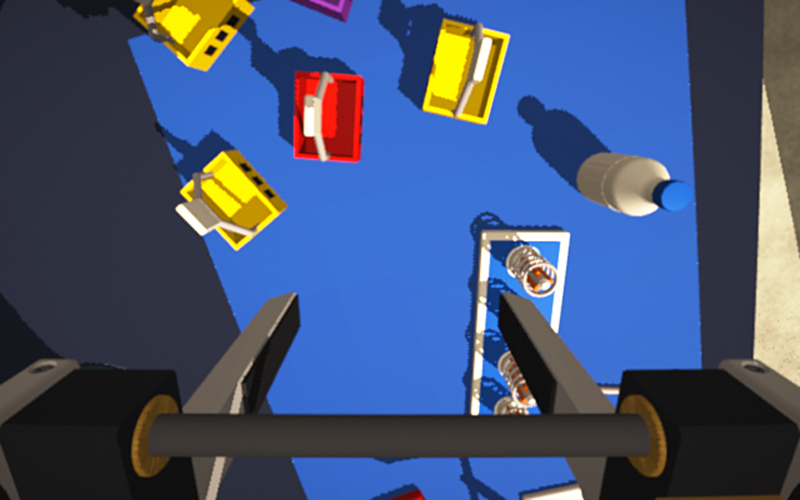

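The w7 view shows red at (328,115), target yellow at (465,70), and the two decoy yellows at the left. Tab sizes measure 34×8 mm at z 0.138, which matches. Next I'll get the hook positions from the top view, using the known heights.

```bash
python3 - <<'E'
from h import *
im,D,c,T=load("top1","top")
f=lambda x,y,z: onz(c,T,200+x/2.75,150+y/2.75,z)[:2].round(4)
print('balls',f(758,196,.23),f(648,193,.23)); print('corners',f(755,104,.215),f(644,104,.215)); print('post',f(697,104,.2))
im,D,c,T=load("scene1","scene"); P=cloud(c,T,D)
m=(im[...,0]>110)&(im[...,1]<70)&(im[...,2]<70)&(P[...,2]>.2)&(P[...,2]<.27)&(D>0)
for q in P[m]: print(q.round(3))
# arms in scene cloud
m=(P[...,2]>.2)&(P[...,2]<.26)&(P[...,0]>.48)&(P[...,0]<.66)&(P[...,1]<-.2)&(P[...,1]>-.5)&(D>0); k=P[m]; print(len(k))
for lo in np.arange(.49,.65,.02):
    s=k[(k[:,0]>=lo)&(k[:,0]<lo+.02)]; a=s[s[:,1]>-.355];b=s[s[:,1]<=-.355]; print(lo.round(2),np.median(a,0).round(3) if len(a) else '',np.median(b,0).round(3) if len(b) else '')
E
```

```text
balls [ 0.5095 -0.4325] [ 0.503 -0.292]
corners [ 0.634  -0.4322] [ 0.6231 -0.2873]
post [ 0.6323 -0.3602]
[ 0.506 -0.437  0.235]
[ 0.508 -0.429  0.24 ]
[ 0.513 -0.429  0.239]
[ 0.511 -0.426  0.239]
[ 0.507 -0.426  0.237]
[ 0.515 -0.427  0.238]
[ 0.512 -0.427  0.235]
[ 0.499 -0.294  0.234]
[ 0.499 -0.288  0.238]
[ 0.506 -0.29   0.238]
[ 0.503 -0.289  0.237]
[ 0.504 -0.283  0.24 ]
[ 0.505 -0.293  0.231]
[ 0.507 -0.285  0.237]
[0.627 0.946 0.2  ]
443
0.49 [ 0.505 -0.288  0.232] [ 0.506 -0.427  0.235]
0.51 [ 0.519 -0.288  0.221] [ 0.517 -0.427  0.222]
0.53 [ 0.539 -0.288  0.219] [ 0.54  -0.427  0.219]
0.55 [ 0.561 -0.285  0.219] [ 0.559 -0.425  0.218]
0.57 [ 0.581 -0.284  0.22 ] [ 0.579 -0.424  0.218]
0.59 [ 0.601 -0.282  0.22 ] [ 0.6   -0.422  0.22 ]
0.61 [ 0.624 -0.314  0.221] [ 0.624 -0.398  0.22 ]
0.63 [ 0.634 -0.349  0.218] [ 0.633 -0.396  0.22 ]
0.65
```

servo_tool --series "-1 13.8 7 0 0.22; -1 13.8 7 0 0.22; -1 13.8 7 0 0.22; -1 13.8 7 4 0.22; -1 13.8 7 8 0.22; -1 13.8 7 12 0.22; -1 13.8 7 16 0.22; -1 13.8 7 19 0.22; -1 13.8 7 21 0.22; -1 13.8 7 22.6 0.22; -1 13.8 7 22.6 0.22; -1 13.8 7 22.6 0.22; 1 13.8 7 22.6 0.22; 1 13.8 7 22.6 0.22; 1 13.8 7 22.6 0.22; 1 13.8 7 22.6 0.22; 1 13.8 7 22.6 0.22; 1 13.8 7 22.6 0.22; 1 13.8 7 22.6 0.22; 1 13.8 7 22.6 0.22"

```text
time: 26.45
tool_pos: [0.5976, 0.3697, 0.1116]
ee_rot: [3.141, -0.0, 1.14]
wrist_force: [0.8, -0.6, -0.0]
width: 0.0441
```

servo_tool --series "1 0 0 0 0; 1 0 0 0 0; 1 0 0 0 0; 1 0 0 0 0; 1 0 0 0 0; 1 0 0 0 0; 1 0 0 0 0; 1 0 0 0 0; 1 0 0 0 0; 1 0 0 0 0"

```text
time: 27.28
tool_pos: [0.5976, 0.3696, 0.1114]
ee_rot: [-3.142, 0.0, 1.14]
wrist_force: [0.2, 0.2, -1.3]
width: 0.0078
```

servo_tool --series "1 0 0 -4 0; 1 0 0 -8 0; 1 0 0 -12 0; 1 0 0 -15.2 0; 1 -2 0.1 -15.2 -0.05; 1 -5 0.3 -15.2 -0.1; 1 -9 0.6 -15.2 -0.2; 1 -13 0.9 -15.2 -0.25; 1 -17 1.1 -15.2 -0.3; 1 -21 1.4 -15.2 -0.35; 1 -25 1.7 -15.2 -0.4; 1 -29 1.9 -15.2 -0.475; 1 -33 2.2 -15.2 -0.475; 1 -37 2.5 -15.2 -0.475; 1 -41 2.8 -15.2 -0.475; 1 -45 3 -15.2 -0.475; 1 -49 3.3 -15.2 -0.475; 1 -53 3.6 -15.2 -0.475; 1 -55.5 3.8 -15.2 -0.475; 1 -55.5 3.8 -15.2 -0.475"

```text
time: 28.95
tool_pos: [0.3984, -0.1544, 0.2632]
ee_rot: [-3.14, 0.002, 1.608]
wrist_force: [0.5, 0.1, -1.4]
width: 0.0076
```

servo_tool --series "1 -2 0 0 0; 1 -5 0 0 0; 1 -9 0.3 0 0; 1 -13 0.6 0 0; 1 -17 0.9 0 0; 1 -21 1.1 0 0; 1 -25 1.3 0 0; 1 -27 1.4 0 0; 1 -27.9 1.5 0 0; 1 -27.9 1.5 0 0; 1 -27.9 1.5 0 0; 1 -27.9 1.5 0 0"

```text
time: 29.95
tool_pos: [0.428, -0.4268, 0.2639]
ee_rot: [3.141, -0.001, 1.617]
wrist_force: [-0.1, -0.8, -2.3]
width: 0.0075
```

```bash
python3 - <<'E'
from h import *
o=robot.get_obs(); print(o['tool_pos'],o['ee_rot'],o['wrist_force'])
im,D,c,T=shot("scene","s2"); cv2.imwrite('pics/s2c.png',cv2.resize(im[50:210,70:270,::-1],None,fx=3.5,fy=3.5,interpolation=cv2.INTER_CUBIC))
P=cloud(c,T,D); h=im.astype(int)
m=(h[...,0]>120)&(h[...,1]>90)&(h[...,2]<60)&(P[...,1]<-.3)&(D>0); k=P[m]; print(len(k),np.percentile(k,[2,50,98],axis=0).round(3))
E
```

```text
[ 0.42804191 -0.42675596  0.26391783] [ 3.14107888e+00 -6.69554017e-04  1.61664102e+00] [-0.09276316 -0.79626857 -2.2977218 ]
363 [[ 0.018 -1.715 -0.166]
 [ 0.432 -0.443  0.171]
 [ 0.467 -0.38   0.202]]
```

View pics/s2c.png

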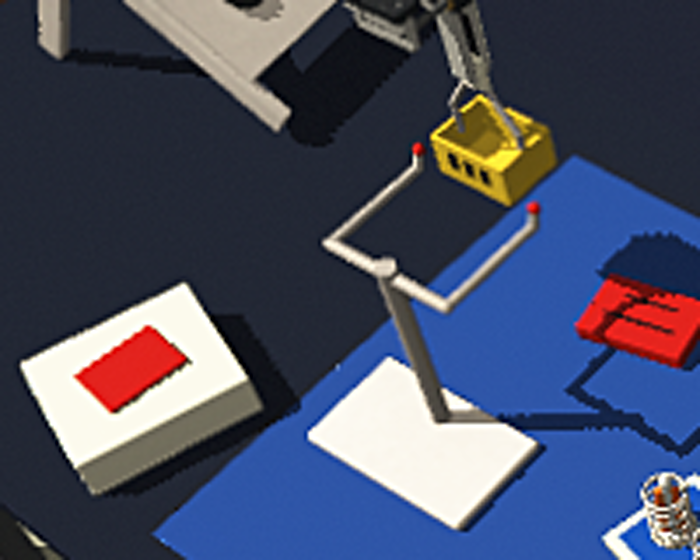

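The basket hangs straight just in front of hook_0's ball. Rim and bar heights clear the arm, so I'll slide it in.

servo_tool --series "1 -0.6 0 0 0; 1 -0.6 0.5 0 0; 1 -0.6 1.5 0 0; 1 -0.6 2.5 0 0; 1 -0.6 3.5 0 0; 1 -0.6 4.5 0 0; 1 -0.6 5.5 0 0; 1 -0.6 6.5 0 0; 1 -0.6 7.5 0 0; 1 -0.6 8.5 0 0; 1 -0.6 9.5 0 0; 1 -0.6 10.5 0 0; 1 -0.6 11.5 0 0; 1 -0.6 12.5 0 0; 1 -0.6 13.3 0 0; 1 -0.6 13.3 0 0; 1 -0.6 13.3 0 0"

```text
time: 31.42
tool_pos: [0.561, -0.4286, 0.2629]
ee_rot: [-3.141, -0.0, 1.615]
wrist_force: [-0.6, 0.0, -2.7]
width: 0.0076
```

servo_tool --series "1 0 0 1 0; 1 0 0 1.8 0; 1 0 0 2.4 0; 1 0 0 2.75 0; 1 0 0 2.75 0; 1 0 0 2.75 0"

```text
time: 31.92
tool_pos: [0.5604, -0.4287, 0.2358]
ee_rot: [-3.141, -0.0, 1.615]
wrist_force: [-0.3, 0.0, -1.1]
width: 0.0081
```

servo_tool --series "1 0 0 0.1 0; 1 0 0 0.1 0; 0.4 0 0 0.1 0; 0.4 0 0 0.1 0; 0.4 0 0 0.1 0; 0.4 0 0 0.1 0; 0.4 0 0 0.1 0; 0.4 0 0 0.1 0; 0.4 0 0 -1 0; 0.4 0 0 -3 0; 0.4 0 0 -6 0; 0.4 0 0 -10 0; 0.4 0 0 -10 0; 0.4 0 0 -10 0"

```text
time: 33.08
tool_pos: [0.5613, -0.4293, 0.3416]
ee_rot: [3.135, 0.007, 1.615]
wrist_force: [-0.6, -0.2, -0.2]
width: 0.0284
```

```bash
python3 - <<'E'
from h import *
o=robot.get_obs(); print(o['tool_pos'],o['width'])
im,D,c,T=shot("scene","s3"); P=cloud(c,T,D); h=im.astype(int)
m=(h[...,0]>120)&(h[...,1]>90)&(h[...,2]<60)&(P[...,1]<-.3)&(P[...,1]>-.6)&(D>0); k=P[m]; print(len(k),np.percentile(k,[2,50,98],axis=0).round(3))
im,D,c,T=shot("top","t3"); P=cloud(c,T,D)
for n,x,y in [("red",.4457,.3562)]:
    m=(np.hypot(P[...,0]-x,P[...,1]-y)<.07)&(D>0)&(P[...,2]>.12)&(P[...,2]<.16); k=P[m]; print(n,len(k),k.mean(0).round(4))
E
```

```text
[ 0.56134343 -0.4292839   0.34162439] 0.028421045335792428
195 [[ 0.43  -0.577  0.002]
 [ 0.551 -0.442  0.135]
 [ 0.601 -0.381  0.247]]
red 24 [0.4867 0.3142 0.135 ]
```

Yellow is on the hook. Red now appears to be at about (0.487, 0.314), so it has been knocked aside, and I'll take a closer look at it.

servo_tool --series "0.4 4 0 0 0; 0.4 8 -0.6 0 0; 0.4 12 -1 0 0; 0.4 16 -1.4 0 0; -1 20 -1.8 0 0; -1 24 -2.2 0 0; -1 28 -2.6 0 0; -1 32 -3 0 0; -1 36 -3.4 0 0; -1 40 -3.8 0 0; -1 44 -4.2 0 0; -1 48 -4.6 0 0; -1 52 -5 0 0; -1 56 -5.4 0 0; -1 60 -5.8 0 0; -1 64 -6 0 0; -1 67 -6 0 0; -1 67 -6 0 0; -1 67 -6 0 0; -1 67 -6 0 0"

```text
time: 34.85
tool_pos: [0.4708, 0.2373, 0.3343]
ee_rot: [-3.139, 0.002, 1.615]
wrist_force: [-0.2, 0.1, 0.2]
width: 0.0938
```

```bash
python3 - <<'E'
from h import *
im,D,c,T=shot("wrist","w8"); o=robot.get_obs(); p=o['tool_pos']; print(p,o['ee_rot'])
P=cloud(c,T,D)
m=(np.hypot(P[...,0]-.487,P[...,1]-.314)<.07)&(D>0)&(P[...,2]>.128)&(P[...,2]<.15); k=P[m]
print(len(k),k.mean(0).round(4),cv2.minAreaRect((k[:,:2]*1000).astype(np.float32)))
_,_,V=np.linalg.svd(k[:,:2]-k[:,:2].mean(0)); print(np.degrees(np.arctan2(V[0,1],V[0,0])))
a=cv2.resize(im[...,::-1],(640,400)); s=np.load('s3.npz')['im'][50:210,70:270,::-1]
cv2.imwrite('pics/m8.png',np.vstack([cv2.resize(im[...,::-1],(480,300),interpolation=cv2.INTER_AREA),cv2.resize(s,(480,300)[:2] if 0 else (375,300),interpolation=cv2.INTER_CUBIC) if 0 else cv2.copyMakeBorder(cv2.resize(s,(375,300),interpolation=cv2.INTER_CUBIC),0,0,0,105,cv2.BORDER_CONSTANT)]))
E
```

```text
[0.47113871 0.23686188 0.3348667 ] [-3.13962329e+00  1.18769322e-03  1.61348596e+00]
240 [0.487  0.3162 0.1374] ((487.1400451660156, 316.0491027832031), (33.74228286743164, 8.041521072387695), 72.16865539550781)
-107.91701464283102
```

View pics/m8.png

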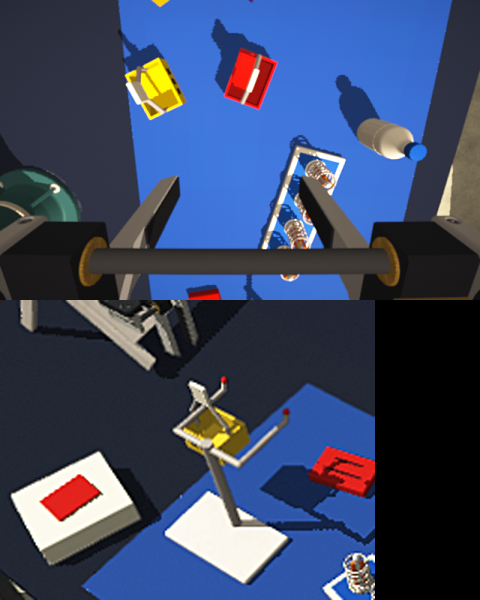

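Yellow is hanging on hook_0, and red has moved to (0.487, 0.316) with its tab at 72°. I'll grasp it there.

servo_tool --series "-1 7.8 1.95 0 0.356; -1 7.8 1.95 0 0.356; -1 7.8 1.95 4 0.356; -1 7.8 1.95 8 0.356; -1 7.8 1.95 12 0.356; -1 7.8 1.95 16 0.356; -1 7.8 1.95 19 0.356; -1 7.8 1.95 21 0.356; -1 7.8 1.95 22.6 0.356; -1 7.8 1.95 22.6 0.356; 1 7.8 1.95 22.6 0.356; 1 7.8 1.95 22.6 0.356; 1 7.8 1.95 22.6 0.356; 1 7.8 1.95 22.6 0.356; 1 7.8 1.95 22.6 0.356; 1 7.8 1.95 22.6 0.356; 1 7.8 1.95 22.6 0.356; 1 7.8 1.95 22.6 0.356; 1 7.8 1.95 22.6 0.356; 1 7.8 1.95 22.6 0.356"

```text
time: 36.57
tool_pos: [0.4872, 0.3169, 0.1099]
ee_rot: [-3.141, -0.0, 1.259]
wrist_force: [-0.8, 0.9, 0.2]
width: 0.0308
```

servo_tool --series "1 0 0 0 0; 1 0 0 0 0; 1 0 0 0 0; 1 0 0 0 0; 1 0 0 0 0; 1 0 0 0 0; 1 0 0 0 0; 1 0 0 0 0; 1 0 0 0 0"

```text
time: 37.32
tool_pos: [0.4872, 0.3168, 0.1098]
ee_rot: [-3.141, 0.0, 1.259]
wrist_force: [-0.2, -0.5, -1.8]
width: 0.008
```

servo_tool --series "1 0 0 -4 0; 1 0 0 -8 0; 1 0 0 -12 0; 1 -1 0.2 -15.2 0; 1 -4 0.9 -15.2 -0.1; 1 -8 1.7 -15.2 -0.2; 1 -12 2.6 -15.2 -0.3; 1 -16 3.5 -15.2 -0.356; 1 -20 4.3 -15.2 -0.356; 1 -24 5.2 -15.2 -0.356; 1 -28 6.1 -15.2 -0.356; 1 -32 6.9 -15.2 -0.356; 1 -36 7.8 -15.2 -0.356; 1 -40 8.7 -15.2 -0.356; 1 -44 9.5 -15.2 -0.356; 1 -48 10.4 -15.2 -0.356; 1 -52 11.3 -15.2 -0.356; 1 -56 12.1 -15.2 -0.356; 1 -59 12.8 -15.2 -0.356; 1 -59.8 13 -15.2 -0.356"

```text
time: 38.98
tool_pos: [0.426, -0.2968, 0.2607]
ee_rot: [-3.14, 0.001, 1.609]
wrist_force: [-0.1, 0.5, -1.8]
width: 0.0076
```

servo_tool --series "1 0 0 0 0; 1 0 0 0 0; 1 0 0 0 0; 1 0 0 0 0"

```text
time: 39.32
tool_pos: [0.4279, -0.2907, 0.2623]
ee_rot: [3.141, -0.0, 1.617]
wrist_force: [-0.0, 0.1, -1.4]
width: 0.008
```

servo_tool --series "1 -0.1 0.5 0 0; 1 -0.1 1.5 0 0; 1 -0.1 2.5 0 0; 1 -0.1 3.5 0 0; 1 -0.1 4.5 0 0; 1 -0.1 5.5 0 0; 1 -0.1 6.5 0 0; 1 -0.1 7.5 0 0; 1 -0.1 8.5 0 0; 1 -0.1 9.5 0 0; 1 -0.1 10.5 0 0; 1 -0.1 11.5 0 0; 1 -0.1 12.4 0 0; 1 -0.1 12.9 0 0; 1 -0.1 12.9 0 0; 1 -0.1 12.9 0 0"

```text
time: 40.65
tool_pos: [0.5565, -0.2876, 0.2618]
ee_rot: [-3.141, -0.0, 1.615]
wrist_force: [-0.3, 0.3, -2.8]
width: 0.0075
```

servo_tool --series "1 0 0 1 0; 1 0 0 1.8 0; 1 0 0 2.4 0; 1 0 0 2.8 0; 1 0 0 2.9 0; 1 0 0 2.9 0; 0.4 0 0 2.9 0; 0.4 0 0 2.9 0; 0.4 0 0 2.9 0; 0.4 0 0 2.9 0; 0.4 0 0 2.9 0; 0.4 0 0 2.9 0; 0.4 0 0 1 0; 0.4 0 0 -2 0; 0.4 0 0 -6 0; 0.4 0 0 -10 0; 0.4 2 -6 -14 0; 0.4 4 -10 -14 0; 0.4 4 -10 -14 0; 0.4 4 -10 -14 0"

```text
time: 42.32
tool_pos: [0.4513, -0.2505, 0.4078]
ee_rot: [3.135, 0.005, 1.614]
wrist_force: [0.9, -0.0, 1.6]
width: 0.0281
```

```bash
python3 - <<'E'
from h import *
o=robot.get_obs(); print(o['tool_pos'],o['width'],o['wrist_force'])
im,D,c,T=shot("scene","s4")
cv2.imwrite('pics/s4c.png',cv2.resize(im[50:310,70:420,::-1],None,fx=2.2,fy=2.2,interpolation=cv2.INTER_CUBIC))
P=cloud(c,T,D)
for x,y in [(.6394,.1347),(.6242,.0622),(.6083,-.0105),(.593,-.0822)]:
    m=(np.abs(np.hypot(P[...,0]-x,P[...,1]-y)-.019)<.004)&(D>0)&(P[...,2]>.03); print(np.percentile(P[m][:,2],[50,80,95]).round(3))
E
```

```text
[ 0.45132813 -0.25052663  0.40781361] 0.028095948177990215 [ 0.9011074  -0.04328007  1.64049182]
[0.064 0.079 0.081]
[0.065 0.079 0.081]
[0.065 0.078 0.08 ]
[0.067 0.078 0.08 ]
```

View pics/s4c.png

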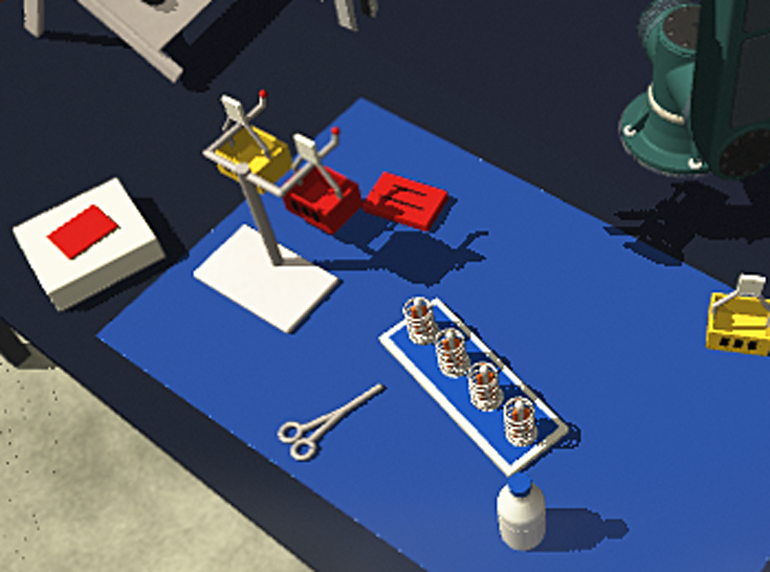

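Both baskets hang on their hooks at crop (253,150) and (320,190). All four springs are seated (420,320)–(520,420), the bystanders haven't moved, and the arm is clear, so I'm handing in.

servo_tool --series "0.4 0 0 0 0; 0.4 0 0 0 0; 0.4 0 0 0 0; 0.4 0 0 0 0"

```text
time: 42.7
tool_pos: [0.4555, -0.2524, 0.4001]
ee_rot: [-3.139, -0.002, 1.615]
wrist_force: [-0.0, 0.1, 0.4]
width: 0.0283
```

```bash
python3 -c "
from bench import robot
print(robot.close_job())"
```

```text
the job is handed in; nothing more can be done
None
```

The bench is ready and the job was handed in at about 43 s of the 210 s allowed.

- **Springs:** All four are threaded fully down, each on its own rod. I turned two on the way to line up their tangs with the gaps between ribs, and none caught. In the last depth check their tops read 78–81 mm, against the 78 mm expected for a seated spring.
- **Yellow basket:** I hung the yellow basket farthest from the robot's base on hook_0.
- **Red basket:** It was knocked about 6 cm aside partway through, so I measured it again before picking it up. It hangs on hook_1.
- **Last checks:** The final picture shows both baskets on their hooks, and the bottle, pad and clamp where they were. The arm was clear of everything, and wrist forces stayed within a few newtons at every reading.

No check failed. The small disagreements were rod foot and top positions up to 2 mm apart, and a gripper width of 39–40 mm on the 42 mm springs. Neither affected the result.

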